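Stack the closed tip and sample boxes in the bench bay and shut its gate

TASK

Slide the big closed tip box along the worktop, without lifting it, in through the open gate of the metal stacking bay until it rests squarely against the bumpers on the back wall. Then stack the opaque-lidded small box centred and square on top of it, and the clear-lidded small box centred and square on top of that one, so that its contents can be seen. Last of all push the gate shut until it clicks home on its catch; leave the bottle, the flask and the dish where they stand and tip nothing over.

Things in the scene. Friction and masses are not known exactly. Their poses are not given: they have to be found in the camera images.
- bay: floorless sheet-metal stall fixed to the worktop, 60 mm high, walls 4 mm; origin on the worktop. Its x points inward from the open front to the back wall (roughly to the robot's left), y across. Side walls' inner faces at y = +-85 mm (x -73 to +50), back wall's at x = +50 mm; the gate shuts the front at x = -85 mm. With the tip box home against the bumpers, its origin lies at bay x = 0
- bay_back (a point): middle of the plane of the bumper faces, at bay (42, 0, 25) mm: two round rubber bumpers, 22 mm across, stand 8 mm proud of the back wall at y = +-35 mm, 25 mm above the worktop; axes as the bay's
- gate (a joint): hinge of the bay's gate (rad): 0 = fully shut, held by the catch; grows as the gate swings outward (starts 1.65 to 1.85). A sprung ball at the free end must be overridden (a few newtons, from about 0.07 down to 0.03 rad) before it seats. It keeps still where it is left. Flat metal panel 6 mm thick, 180 mm long, 8 to 60 mm above the worktop
- gate_hinge (a point): point on the gate's vertical pin, 35 mm above the worktop, at bay (-85, -93) mm; its axes turn with the gate: y runs from the pin along the panel to its free edge 180 mm away, x is normal to the panel, inward when shut. Shut, the panel lies along bay y
- gate_push (a point): point on the gate's outer face, 120 mm from the pin and 45 mm above the worktop, a good place to push along the gate's x axis
- tip_box: big closed opaque tip box, 84 mm (x, 91 over the hinge and lip) by 116 mm (y) by 73 mm high; too wide to grasp. Origin at the centre of its underside, x towards its hinge side, z up. It stands on the worktop before the bay's opening, hinge side towards the bay. Its walls are plain flat faces at x = +-42 mm up to 50 mm height
- opaque_box: small closed box with a cream opaque lid, body 66 mm (x; 73 over the hinge and lip) by 92 mm (y) by 45 mm high, about 160 g; origin at the centre of its underside, z up; grasp across x, at the walls below 30 mm height
- clear_box: small closed box of the same plan with a see-through lid, body 66 mm (x; 73 over hinge and lip) by 92 mm (y) by 49 mm high, about 160 g; origin at the centre of its underside, z up; grasp across x, at the walls below 34 mm height
- bottle: bystander: small lab bottle with a screw cap, 57 mm across, 101 mm high, behind the bay's back wall; origin at the centre of its underside
- flask: bystander: small conical glass flask, 45 mm across, 62 mm high, on the robot's side of the bay; origin at the centre of its underside
- dish: bystander: closed flat dish, 60 mm across, 15 mm high, on the robot's side of the lane before the bay; origin at the centre of its underside
Mind the look-alikes: they are no part of the job. What is shaped like the opaque_box but red is not meant.

How it is judged (in metres and radians):
On the way, in this order (a step that is already met when the one before it is completed fails the run):
1. the big tip box stands in the bay, square against the back bumpers (x of tip_box in the frame of bay above -0.008 m and angle between the x axis of tip_box and the x axis of bay, either way round below 0.09 rad and y of tip_box in the frame of bay between -0.035 and 0.035 m and height (world z) of tip_box between -0.004 and 0.006 m), for 0.2 s.
2. the opaque-lidded box stands released, centred and square on the tip box (all of step 1 and x of opaque_box in the frame of tip_box between -0.012 and 0.012 m and y of opaque_box in the frame of tip_box between -0.012 and 0.012 m and z of opaque_box in the frame of tip_box between 0.068 and 0.078 m and angle between the x axis of opaque_box and the x axis of tip_box, either way round below 0.14 rad and angle between opaque_box's own z axis and vertical below 0.06 rad and contact force between the fingers and opaque_box below 0.1 N), for 0.2 s.
3. the clear-lidded box stands released, centred and square on the opaque-lidded box (all of step 1 and x of opaque_box in the frame of tip_box between -0.012 and 0.012 m and y of opaque_box in the frame of tip_box between -0.012 and 0.012 m and z of opaque_box in the frame of tip_box between 0.068 and 0.078 m and angle between the x axis of opaque_box and the x axis of tip_box, either way round below 0.14 rad and angle between each of opaque_box, clear_box's own z axis and vertical below 0.06 rad and x of clear_box in the frame of opaque_box between -0.012 and 0.012 m and y of clear_box in the frame of opaque_box between -0.012 and 0.012 m and z of clear_box in the frame of opaque_box between 0.04 and 0.05 m and angle between the x axis of clear_box and the x axis of opaque_box, either way round below 0.14 rad and contact force between the fingers and clear_box below 0.1 N), for 0.2 s.
4. the gate is shut on its catch (value of joint gate between -0.05 and 0.03 rad), for 0.2 s.
At the end, for the whole second after the job is handed in: tip box on the worktop in the bay, within 8 mm of the back bumpers and 0.09 rad of square; opaque box flat on it, clear-lidded box flat on that, each within 12 mm of centred (either way) and 0.14 rad of square on the box below; gate under 0.03 rad; boxes at rest (all of step 1 and all of step 4 and x of opaque_box in the frame of tip_box between -0.012 and 0.012 m and y of opaque_box in the frame of tip_box between -0.012 and 0.012 m and z of opaque_box in the frame of tip_box between 0.068 and 0.078 m and angle between the x axis of opaque_box and the x axis of tip_box, either way round below 0.14 rad and angle between each of opaque_box, clear_box's own z axis and vertical below 0.06 rad and x of clear_box in the frame of opaque_box between -0.012 and 0.012 m and y of clear_box in the frame of opaque_box between -0.012 and 0.012 m and z of clear_box in the frame of opaque_box between 0.04 and 0.05 m and angle between the x axis of clear_box and the x axis of opaque_box, either way round below 0.14 rad and linear speed of each of tip_box, opaque_box, clear_box below 0.02 m/s); the robot touches nothing.
It fails at once if the big tip box is lifted off the worktop or tipped (height (world z) of tip_box above 0.02 m or angle between tip_box's own z axis and vertical above 0.3 rad).
It fails at once if a small box is tipped over (angle between any of opaque_box, clear_box's own z axis and vertical above 0.6 rad).
It fails at once if the bottle, the flask or the dish is moved by more than 25 mm (distance of any of bottle, flask, dish from where it was at the start of the episode above 0.025 m).
It also fails if it takes over 72 s, if anything falls off the work surface, if the arm or the gripper's body presses on something with over 40 N, if the wrist force passes 120 N, or if a joint passes its speed limit or range.

ROBOT

A 7-joint arm with a two-finger parallel gripper is mounted at the origin on a cart in front of the work surface, level with it; the furniture and walls round the work are solid. World frame = base frame: x ahead of the robot, y to its left, z up, the work surface at z = 0. Lengths are in mm, angles in degrees, forces in N, time in s.
With the tool pointing down it reaches from about 425 to 950 mm from the base axis. Payload 4.7 kg.
Tool frame: the origin (TCP) lies on the front face of the gripper's body, between the roots of the fingers; the fingertips stand 73 mm ahead of it and the grasp point (between the pads) lies 54 mm ahead of it; z points along the fingers, y is the line along which they close (so a half turn about z gives the same grasp; the last joint's range is limited). The gripper opens to 85 mm and grips with 20 to 120 N. Pads are 22 mm wide; open, the fingers measure 114 mm over their backs; the gripper's body (76 mm by 85 mm) begins 54 mm behind the grasp point. The pads swing forward as they close: fully open they stand 13 mm farther back than shut.
Start: joints at [-78.604, 26.849, -2.785, 87.806, 1.381, 65.374, -4.715], TCP at [152.397, 657.584, 303.935] pointing down, gripper open.
Joint ranges: [-148.3, 148.3], [-19.14, 114.17], [-79.39, 73.82], [5.75, 140.21], [-59.74, 239.74], [12.07, 113.84], [-152.46, 152.46]. Speed limits (degrees/s): [147.25, 147.25, 180, 180, 180, 180, 180].

INTERFACE

Orientations are given as [roll, pitch, yaw] about the fixed x, y, z axes, in that order (R = Rz(yaw) Ry(pitch) Rx(roll)).
In Python, from workcell import manip gives the robot as it stands. The module is installed in compiled form; this text tells all that it offers.
- The arm moves only by the tool drive_tool, never from a script. Its argument "steps" is a list of rows, each a list of 6 numbers: the shift along the tool's x, y, z normalised to -1 to 1, where 1 is 300 mm, then the turn, a rotation vector about the tool's x, y, z normalised to -1 to 1, where 1 is 180 degrees. A call has 1 to 5 rows; each row is the pose to reach, as a shift and turn from the pose commanded when the call began, along the tool's axes at that moment, turning the shorter way round; what a row does not reach only later rows make up. A row lasts 1/8 s, in which the tool goes at most 62.5 mm and 10.7 degrees, less where a joint would pass 70% of its speed; a pose out of reach is approached as far as the arm can. A call with a number of a shift or a turn outside -1 to 1 is refused whole. A call with a gripper value outside its range is refused whole. "gripper" is the opening, from 0 (shut) to 1 (fully open), set as the call begins (left out, the last holds). The fingers move at their own pace and stop on an object; "squeeze" is the grip in N (left out, the last holds). Time passes only in rows, so rows that repeat a pose let the fingers close. It gives the time, the measured TCP pose, the force, the opening and the grip force at its end, in the units of the state.
- manip.sense(): the state, without advancing time (a new reading comes with each control period).
- manip.camera(name): name is "scene" or "top"; returns the picture (400x640x3 uint8, red, green, blue); there is no depth.
- manip.get_calibration(name): a dict with "camera_matrix" (3x3 intrinsics, pixels), "rvec" (rotation vector, rad) and "tvec" (3), from world to camera coordinates, as OpenCV has them. Camera axes: x right, y down, z forward; pixel columns grow to the right and rows downward; lengths in mm; the calibration is good to about 2 mm. A picture is of the moment at which its call begins. get_calibration takes no time and is no camera call.
- manip.hand_in(): hands the job in; it is judged then, once.
Trained networks look in the newest picture that a camera, given by its name, has taken for a name from the list of things; names that differ only in an ending like _2 or _b are one class to them, and where a whole thing is asked for, a point or a joint stands for the part that bears it (a point fixed in the world has none). Each returns a list of dicts, best first, with "p" (0 to 1); they miss things now and then, are a little off and sometimes report something else, mostly with a low value. They report only what shows in the picture. A call takes as long as a camera call. They do not tell look-alikes from the thing itself.
- manip.recognise(name, camera): "xy" ([column, row] in pixels, amid what is visible of it).
- manip.regions_of(name, camera): "mask" (400x640 bool, what is visible of it) and "xy" ([column, row] in pixels, amid what is visible of it).
The state is a dict: "time_s": time; "joint_positions": joint angles; "qd": joint speeds; "joint_efforts": joint torques, N m; "position": TCP position; "tool_rot": TCP orientation; "force": force on the tool from outside, world axes, zero at the start; "torque": the same for the moment, N m; "grip_width": opening from 0.0 (shut) to 1.0 (fully open); "gripper_force": force on a finger pad.
Only numpy, scipy, OpenCV 4.12 (cv2) and the standard library are available. Lean on these libraries where they do the work, as an engineer would, in place of code of your own. Each camera call takes 0.05 s, during which the arm holds its last target. There are 200 camera calls.

## Working session

There is one attempt and no reset: what is moved stays moved. The work goes in short steps, Python scripts to look and compute and a tool call to move; the robot and the scene stay as the last step left them, time stands still between calls to the robot, and variables do not carry over. Pictures are saved under pics/ and viewed, at most 13 in all, crops included, and the job is handed in when it is done.

Besides the shell and the picture viewer there is one more tool, called after ">>>" by a JSON object that holds its "method" and its "body", one argument or row to a line. drive_tool: Moves the arm, as the interface text tells. Scaled input: -1 to 1 covers 300 mm each way for a shift and 180 degrees each way for a turn. Its arguments: {"type":"object","properties":{"steps":{"type":"array","items":{"type":"array","items":{"type":"number","minimum":-1,"maximum":1}}},"gripper":{"type":"number"},"squeeze":{"type":"number"}},"required":["steps"]}

```bash
mkdir -p pics; ls; python3 - <<'E'
from workcell import manip
import cv2
for c in("scene","top"):
    im=manip.camera(c); cv2.imwrite(f"pics/{c}0.png",im[:,:,::-1])
    k=manip.get_calibration(c); print(c,k)
    for n in("bay","gate","tip_box","opaque_box","clear_box","bottle","flask","dish"):
        print(n,[(round(d['p'],2),[int(v) for v in d['xy']]) for d in manip.recognise(n,c)][:4])
print(manip.sense())
E
```

```text
pics
scene {'camera_matrix': array([[516.13970103,   0.        , 317.15968172],
       [  0.        , 516.13970103, 194.47827747],
       [  0.        ,   0.        ,   1.        ]]), 'rvec': array([ 2.12586898, -0.83162459,  0.42248105]), 'tvec': array([-378.84545123,  263.40702558, 1251.75528593])}
bay [(0.75, [295, 174])]
gate [(0.86, [352, 197])]
tip_box [(0.92, [355, 235])]
opaque_box [(0.88, [432, 287]), (0.68, [363, 299])]
clear_box [(0.96, [234, 139])]
bottle [(0.97, [266, 156])]
flask [(0.81, [250, 209]), (0.35, [356, 198])]
dish [(0.66, [353, 235]), (0.56, [302, 260])]
top {'camera_matrix': array([[432.82235431,   0.        , 320.66921508],
       [  0.        , 432.82235431, 195.95431265],
       [  0.        ,   0.        ,   1.        ]]), 'rvec': array([ 2.12307601, -2.14870845,  0.17622994]), 'tvec': array([  -7.82273687,  526.74440904, 1540.01536469])}
bay [(0.57, [291, 174])]
gate [(0.74, [249, 195]), (0.67, [335, 174])]
tip_box [(0.89, [365, 204]), (0.3, [203, 200])]
opaque_box [(0.86, [405, 238]), (0.68, [427, 199])]
clear_box [(0.56, [203, 199]), (0.4, [290, 174])]
bottle [(0.74, [252, 196])]
flask [(0.5, [335, 174]), (0.44, [286, 241])]
dish [(0.45, [353, 246])]
{'time_s': 0.9, 'joint_positions': array([-78.60477532,  26.84905134,  -2.78513264,  87.80472066,
         1.37961368,  65.37660102,  -4.71506766]), 'qd': array([-0.04936883,  0.09243056, -0.02298961,  0.09518521, -0.02505491,
        0.01583864,  0.06492158]), 'joint_efforts': array([ 3.05578105e-04, -5.10154366e+01, -4.69465437e-02, -2.38004512e+01,
        1.08417613e-02,  1.08285021e-03,  1.62232787e-07]), 'position': array([152.37929789, 657.58663272, 303.93980079]), 'tool_rot': array([ 1.79997053e+02, -3.57035354e-03,  1.66949841e+02]), 'force': array([ 0.01811523, -0.51394973,  0.0148913 ]), 'torque': array([0.0056122 , 0.05324256, 0.04249299]), 'gripper_force': 0.0, 'grip_width': 0.9937574762523905}
```

View pics/scene0.png

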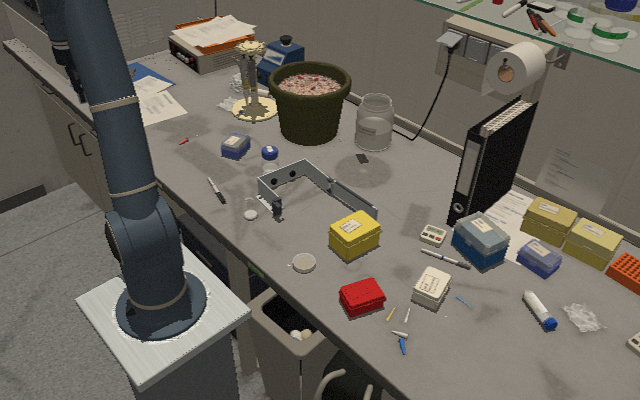

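```bash
python3 - <<'E'
import cv2
im=cv2.imread("pics/top0.png")
cv2.imwrite("pics/topcrop.png",cv2.resize(im[110:310,160:460],None,fx=2.66,fy=2.66,interpolation=cv2.INTER_CUBIC))
E
```

```text
(no output)
```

View pics/topcrop.png

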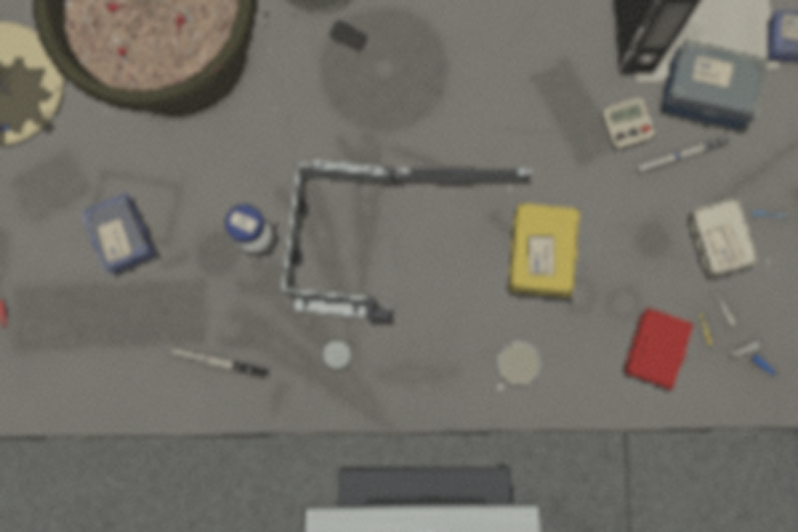

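Scene view: the tip box is yellow at (355,235). Two boxes could be the opaque one: cream at (432,287) and red at (363,299). Cream fits the description; red is the look-alike. For the clear-lidded box there is blue at (234,139) left and blue at (540,257) right. I'll enlarge all of these in one crop to confirm.

```bash
cat > h.py <<'E'
import numpy as np, cv2
from scipy.optimize import minimize
from workcell import manip
C={c:manip.get_calibration(c) for c in("scene","top")}
def proj(P,c):
    k=C[c]; return cv2.projectPoints(np.float64(P).reshape(-1,1,3),k["rvec"],k["tvec"],k["camera_matrix"],None)[0].reshape(-1,2)
def unproj(uv,z,c):
    k=C[c];R=cv2.Rodrigues(k["rvec"])[0];o=-R.T@k["tvec"].ravel()
    d=R.T@np.linalg.inv(k["camera_matrix"])@np.r_[uv,1.]
    return o+d*(z-o[2])/d[2]
def box(x,y,a,sx,sy,z0,z1):
    a=np.radians(a);R=np.array([[np.cos(a),-np.sin(a)],[np.sin(a),np.cos(a)]])
    q=np.array([[i*sx/2,j*sy/2] for i in(-1,1) for j in(-1,1)])@R.T+[x,y]
    return np.vstack([np.c_[q,np.full(4,z)] for z in(z0,z1)])
def mask(name,c,xy):
    ds=manip.regions_of(name,c); ds=[d for d in ds if np.hypot(*(np.array(d["xy"])-xy))<15]
    return ds[0]["mask"] if ds else None
def render(P,c):
    S=8;h=cv2.convexHull(np.float32(proj(P,c)))
    m=np.zeros((400,640),np.uint8);cv2.fillPoly(m,[np.int32(np.round(h*S))],255,lineType=cv2.LINE_AA,shift=3);return m/255.
def fit(masks,x0,sx,sy,z0,z1):
    def cost(p):
        return sum(np.abs(render(box(*p,sx,sy,z0,z1),c)-m).sum()/m.sum() for c,m in masks.items())
    best=None
    for a in np.arange(0,180,15)if x0[2] is None else [x0[2]-8,x0[2],x0[2]+8]:
        s=np.array([x0[0],x0[1],a]); r=minimize(cost,s,method="Nelder-Mead",options=dict(initial_simplex=s+np.array([[0,0,0],[12,0,0],[0,12,0],[0,0,10.]]),xatol=.1,fatol=1e-4))
        if best is None or r.fun<best.fun: best=r
    return best.x.round(1),round(best.fun,3)
E
python3 - <<'E'
from h import *
a=cv2.imread("pics/scene0.png");t=cv2.imread("pics/top0.png")
f=lambda im,x,y,w=100,h=75:cv2.resize(im[y-h//2:y+h//2,x-w//2:x+w//2],(400,300),interpolation=cv2.INTER_CUBIC)
cv2.imwrite("pics/cand.png",np.vstack([np.hstack([f(a,234,139,60,44),f(a,540,250)]),np.hstack([f(a,400,290,140,104),f(a,300,180,150,112)])]))
for n,d in dict(tip_box=((355,235),(365,204),(84,116,0,73)),opaque_box=((432,287),(427,199),(70,92,0,45)),clear_box=((234,139),(203,199),(70,92,0,49))).items():
    for sub in (("scene","top"),("scene",),("top",)):
        ms={}
        for c,xy in zip(("scene","top"),d[:2]):
            if c not in sub: continue
            m=mask(n,c,xy)
            if m is not None: ms[c]=m
        x0=unproj(d[1],d[2][3],"top")
        print(n,list(ms),x0.round(),fit(ms,[x0[0],x0[1],None],*d[2]) if ms else None)
for n,xy,z in(("flask",(286,241),30),("dish",(353,246),15),("bottle",(252,196),100)): print(n,unproj(xy,z,"top").round())
E
```

```text
tip_box ['scene', 'top'] [ 491. -172.   73.] (array([ 499.4, -170. ,   85.2]), np.float64(0.29))
tip_box ['scene'] [ 491. -172.   73.] (array([ 495.2, -174.7,   93.3]), np.float64(0.126))
tip_box ['top'] [ 491. -172.   73.] (array([ 499.6, -169.1,   80.5]), np.float64(0.148))
opaque_box ['scene', 'top'] [ 510. -402.   45.] (array([ 515.4, -420.5,  110.8]), np.float64(0.373))
opaque_box ['scene'] [ 510. -402.   45.] (array([ 511.1, -422.5,  109.3]), np.float64(0.155))
opaque_box ['top'] [ 510. -402.   45.] (array([ 515.5, -421.5,  111.8]), np.float64(0.203))
clear_box ['scene', 'top'] [520. 414.  49.] (array([530.6, 415.4, 121.3]), np.float64(0.371))
clear_box ['scene'] [520. 414.  49.] (array([530.8, 412.9, 123. ]), np.float64(0.18))
clear_box ['top'] [520. 414.  49.] (array([530.4, 417.6, -66.3]), np.float64(0.154))
flask [365. 114.  30.]
dish [ 345. -130.   15.]
bottle [520. 228. 100.]
```

View pics/cand.png

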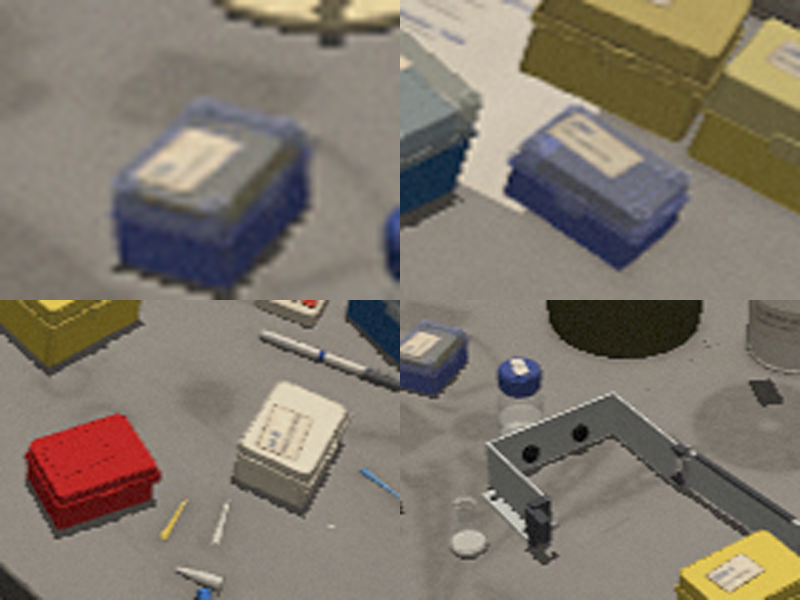

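Crops confirm it. The cream box at (432,287) is the opaque one and the red one is the look-alike. The left blue box at (234,139) has a see-through lid with its contents showing. The lower right panel shows the bay, with its two bumpers and the gate swung out on the far side. Next I'll fit the bay and get better yaws.

```bash
cat >> h.py <<'E'
def rot(a): a=np.radians(a);return np.array([[np.cos(a),-np.sin(a)],[np.sin(a),np.cos(a)]])
def w(p,pts,z): return np.c_[np.asarray(pts,float)@rot(p[2]).T+p[:2],np.full(len(pts),z)]
def seg(L,z,n=25): return [np.c_[np.linspace(a[0],b[0],n),np.linspace(a[1],b[1],n),np.full(n,z)] for a,b in L]
def dts(ims):
    out={}
    for c,im in ims.items():
        e=cv2.Canny(cv2.resize(im,None,fx=2,fy=2,interpolation=cv2.INTER_CUBIC),40,110)
        out[c]=np.minimum(cv2.distanceTransform(255-e,cv2.DIST_L2,5)/2,6)
    return out
def chamfer(dt,pts3,p,cams=("scene","top")):
    P=pts3.copy();P[:,:2]=P[:,:2]@rot(p[2]).T+p[:2];s=0
    for c in cams:
        uv=np.clip(proj(P,c)*2+.5,0,[1278,798]).astype(np.float32)
        s+=cv2.remap(dt[c].astype(np.float32),uv[:,0],uv[:,1],cv2.INTER_LINEAR).mean()
    return s
def cfit(dt,pts3,p0,r=(8,8,5),cams=("scene","top")):
    best=None;rng=np.random.default_rng(0)
    for k in range(14):
        s=np.array(p0)+(rng.uniform(-1,1,3)*r if k else 0)
        q=minimize(lambda p:chamfer(dt,pts3,p,cams),s,method="Nelder-Mead",options=dict(initial_simplex=s+np.array([[0,0,0],[5,0,0],[0,5,0],[0,0,4.]]),xatol=.1,fatol=1e-3))
        if best is None or q.fun<best.fun:best=q
    return best.x.round(1),round(best.fun,2)
BAY=np.vstack(seg([((50,-85),(50,85)),((54,-89),(54,89)),((-73,-85),(50,-85)),((-73,-89),(54,-89)),((-73,85),(50,85)),((-73,89),(54,89))],60)+seg([((50,-85),(50,85)),((-73,-85),(50,-85))],0))
def boxe(sx,sy,h,zl):
    r=lambda a,b:[((-a,-b),(a,-b)),((a,-b),(a,b)),((a,b),(-a,b)),((-a,b),(-a,-b))]
    return np.vstack(seg(r(sx/2,sy/2),h))
def draw(ims,P3,p,col):
    P=P3.copy();P[:,:2]=P[:,:2]@rot(p[2]).T+p[:2]
    for c,im in ims.items():
        for u,v in proj(P,c): cv2.circle(im,(int(round((u)*4)),int(round(v*4))),1,col,-1)
E
python3 - <<'E'
from h import *
ims={c:cv2.imread(f"pics/{c}0.png") for c in("scene","top")}
dt=dts(ims)
g=unproj((291,192),60,"top");print(g)
for cams in(("scene","top"),("scene",),("top",)):print("bay",cfit(dt,BAY,[g[0],g[1]-5,88],(12,12,5),cams))
b,_=cfit(dt,BAY,[g[0],g[1]-5,88],(12,12,5))
R={}
hsv={c:cv2.cvtColor(cv2.GaussianBlur(i,(3,3),0),cv2.COLOR_BGR2HSV) for c,i in ims.items()}
for n,lo,hi,sc,tp,s,x0 in(("tip",(20,110,60),(35,255,255),(355,235),(365,204),(88,116,0,73),(499,-170,88)),
  ("opq",(10,8,140),(35,90,255),(432,287),(430,199),(70,92,0,45),(513,-421,110)),
  ("clr",(100,45,20),(135,255,255),(234,145),(203,199),(70,92,0,49),(530,415,119))):
    ms={}
    for c,xy in(("scene",sc),("top",tp)):
        m=cv2.inRange(hsv[c],lo,hi);win=np.zeros_like(m);r=38 if c=="scene" else 30
        if n=="clr": r=24
        win[xy[1]-r:xy[1]+r,xy[0]-r:xy[0]+r]=1
        m=cv2.morphologyEx(m*win,cv2.MORPH_CLOSE,np.ones((9,9)))
        k,l,st,_=cv2.connectedComponentsWithStats(m); i=1+st[1:,4].argmax();ms[c]=l==i
    print(n,fit(ms,x0,*s),[fit({c:ms[c]},x0,*s) for c in ms],[int(m.sum()) for m in ms.values()])
    R[n]=(fit(ms,x0,*s)[0],s)
big={c:cv2.resize(i,None,fx=4,fy=4,interpolation=cv2.INTER_CUBIC) for c,i in ims.items()}
draw(big,BAY,b,(0,0,255))
for n,(p,s) in R.items(): draw(big,np.vstack([boxe(s[0],s[1],s[3],0),boxe(s[0],s[1],0,0)]),p,(0,255,0))
t=big["top"]; 
cr=lambda im,u,v,w_,h_:im[v*4:v*4+h_,u*4:u*4+w_]
cv2.imwrite("pics/ov.png",np.vstack([np.hstack([cr(t,260,160,400,300),cr(t,330,170,400,300)]),np.hstack([cr(big["scene"],250,150,400,300),np.hstack([cr(big["scene"],405,250,200,300),cr(big["scene"],210,110,200,300)])])]))
E
```

```text
[539.6779696  93.246154   60.       ]
bay (array([522.3, 118.2,  83. ]), np.float64(1.04))
bay (array([522.3, 119.3,  83.4]), np.float64(0.29))
bay (array([522.5, 116.9,  83.1]), np.float64(0.72))
tip (array([ 497.1, -171.4,   79.8]), np.float64(0.864)) [(array([ 494.3, -173.9,   88. ]), np.float64(0.135)), (array([ 498.8, -169. ,   76.1]), np.float64(0.716))] [1825, 550]
opq (array([ 518.8, -434.3,  112. ]), np.float64(1.257)) [(array([ 561.3, -422.6,   63.6]), np.float64(0.679)), (array([ 518.4, -427.5,  116.1]), np.float64(0.429))] [4534, 435]
clr (array([508.7, 410.5, 150.6]), np.float64(21.607)) [(array([528.7, 413.9, 131.3]), np.float64(1.857)), (array([501.5, 392.3, 149.8]), np.float64(19.537))] [247, 29]
```

View pics/ov.png

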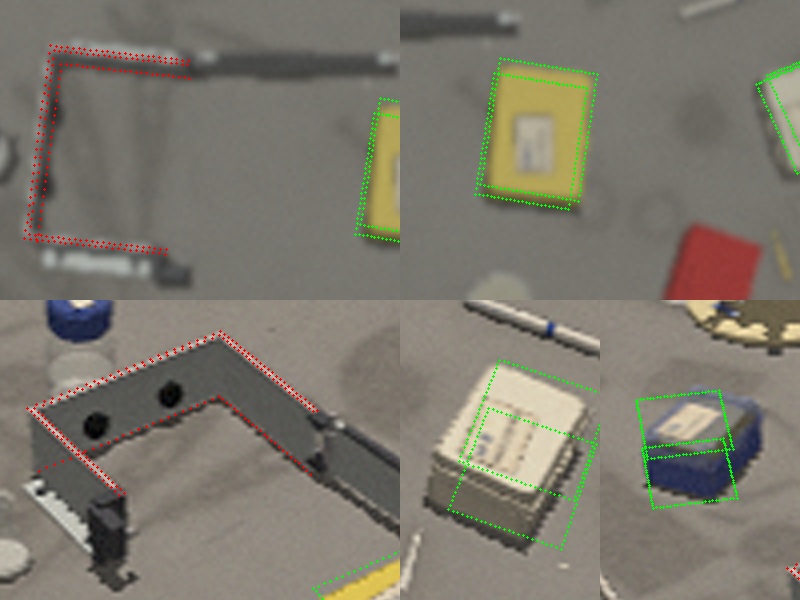

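The scene-camera bay fit overlays the wall tops and floor lines well: origin about (522,119), yaw about 83°. The colour-threshold boxes, opaque and clear, are off the picture, so I'll use the network-mask fits instead. The tip box is about (499,-170), yaw about 85. I'll write a helper to convert poses into move numbers.

```bash
cat >> h.py <<'E'
from scipy.spatial.transform import Rotation as Ro
BAYP=(522.3,118.7,83.4)
def b2w(x,y): return (np.array([x,y])@rot(BAYP[2]).T+BAYP[:2]).round(1)
def rows(*tg,start=None):
    s=manip.sense()if start is None else start
    p=np.array(s["position"]);R=Ro.from_euler("xyz",s["tool_rot"],degrees=True)
    for x,y,z,yaw in tg:
        d=R.inv().apply(np.array([x,y,z])-p)/300
        v=(R.inv()*Ro.from_euler("xyz",[180,0,yaw],degrees=True)).as_rotvec(degrees=True)/180
        print((x,y,z,yaw),"->",np.r_[d,v].round(4).tolist())
E
python3 - <<'E'
from h import *
print(b2w(-372,-10),b2w(-53,-10))
rows((330,480,300,120),(500,300,300,83.4))
E
```

```text
[ 489.5 -252. ] [526.1  64.9]
(330, 480, 300, 120) -> [-0.7104, -0.443, 0.013, 0.0, -0.0, 0.2608]
(500, 300, 300, 83.4) -> [-1.3979, -0.8995, 0.013, 0.0, -0.0, 0.4642]
```

>>> {"method": "drive_tool", "body": {
  "steps": [
    [-0.71,-0.443,0.013,0,0,0.26],
    [-0.71,-0.443,0.013,0,0,0.26],
    [-0.71,-0.443,0.013,0,0,0.26],
    [-0.71,-0.443,0.013,0,0,0.26],
    [-0.71,-0.443,0.013,0,0,0.26]
  ],
  "gripper": 1
}}

```text
time_s: 2.12
position: [335.1, 475.2, 300.5]
tool_rot: [179.9, 0.1, 119.4]
force: [-1.1, 0.2, 0.8]
grip_width: 0.997
gripper_force: 0.0
```

```bash
python3 - <<'E'
from h import *
rows((470,230,280,83.4),(500,40,250,83.4))
E
```

```text
(470, 230, 280, 83.4) -> [-0.9325, -0.0092, 0.0707, 0.0007, 0.0006, 0.1999]
(500, 40, 250, 83.4) -> [-1.5332, -0.2329, 0.1718, 0.0007, 0.0006, 0.1999]
```

>>> {"method": "drive_tool", "body": {
  "steps": [
    [-0.93,-0.01,0.07,0,0,0.2],
    [-0.93,-0.01,0.07,0,0,0.2],
    [-0.93,-0.01,0.07,0,0,0.2],
    [-0.93,-0.01,0.07,0,0,0.2],
    [-0.93,-0.01,0.07,0,0,0.2]
  ]
}}

```text
time_s: 2.75
position: [468.9, 233.4, 279.2]
tool_rot: [179.9, 0.0, 83.8]
force: [-1.0, 0.1, -1.2]
grip_width: 0.998
gripper_force: 0.0
```

```bash
python3 - <<'E'
from h import *
rows((485,-60,240,83.4))
E
```

```text
(485, -60, 240, 83.4) -> [-0.9666, 0.1581, 0.1314, 0.0003, 0.0002, 0.0024]
```

>>> {"method": "drive_tool", "body": {
  "steps": [
    [-0.967,0.158,0.13,0,0,0],
    [-0.967,0.158,0.13,0,0,0],
    [-0.967,0.158,0.13,0,0,0],
    [-0.967,0.158,0.13,0,0,0],
    [-0.967,0.158,0.13,0,0,0]
  ]
}}

```text
time_s: 3.38
position: [484.8, -58.9, 240.1]
tool_rot: [179.9, -0.0, 84.0]
force: [0.1, -0.2, -0.1]
grip_width: 0.997
gripper_force: 0.0
```

```bash
python3 - <<'E'
from h import *
rows((489,-256,200,83.4),(489,-256,86,83.4))
E
```

```text
(489, -256, 200, 83.4) -> [-0.6522, 0.0821, 0.1338, 0.0003, -0.0, 0.0035]
(489, -256, 86, 83.4) -> [-0.6522, 0.0818, 0.5138, 0.0003, -0.0, 0.0035]
```

>>> {"method": "drive_tool", "body": {
  "steps": [
    [-0.652,0.082,0.13,0,0,0.003],
    [-0.652,0.082,0.13,0,0,0.003],
    [-0.652,0.082,0.13,0,0,0.003],
    [-0.652,0.082,0.13,0,0,0.003],
    [-0.652,0.082,0.3,0,0,0.003]
  ]
}}

```text
time_s: 4.0
position: [492.0, -255.9, 152.3]
tool_rot: [179.5, 0.1, 83.5]
force: [0.9, 0.1, -0.3]
grip_width: 0.999
gripper_force: 0.0
```

```bash
python3 - <<'E'
from h import *
rows((489,-256,86,83.4))
E
```

```text
(489, -256, 86, 83.4) -> [-0.0009, -0.0118, 0.221, 0.0029, 0.0008, 0.0005]
```

>>> {"method": "drive_tool", "body": {
  "steps": [
    [0,-0.01,0.1,0.001,0,0],
    [0,-0.01,0.18,0.001,0,0],
    [0,-0.01,0.22,0.001,0,0],
    [0,-0.01,0.22,0.001,0,0]
  ]
}}

```text
time_s: 4.5
position: [486.7, -252.3, 83.7]
tool_rot: [-179.8, -0.0, 83.7]
force: [0.8, 0.1, 1.0]
grip_width: 1.001
gripper_force: 0.0
```

```bash
python3 - <<'E'
from h import *
ims={}
for c in("scene","top"): ims[c]=manip.camera(c)[:,:,::-1].copy()
b={c:cv2.resize(i,None,fx=4,fy=4,interpolation=cv2.INTER_CUBIC) for c,i in ims.items()}
F=lambda s,sh:np.vstack([boxe(s[0],s[1],s[2],0),boxe(s[0],s[1],0,0)])
for p,s in(((499.4,-170,85.2),(84,116,73)),((515.4,-420.5,110.8),(66,92,45)),((530.6,415.4,121.3),(66,92,49))): draw(b,F(s,0),p,(0,255,0))
cr=lambda im,u,v,w_,h_:im[v*4:v*4+h_,u*4:u*4+w_]
s,t=b["scene"],b["top"]
cv2.imwrite("pics/ov2.png",np.vstack([np.hstack([cr(s,315,190,400,300),cr(t,345,165,400,300)]),np.hstack([cr(s,400,250,270,300),cr(s,205,110,260,300),cr(t,175,170,270,300)])]))
rows((496,-196,86,83.4))
E
```

```text
(496, -196, 86, 83.4) -> [0.192, 0.008, -0.0041, -0.0005, 0.0001, 0.0013]
```

View pics/ov2.png

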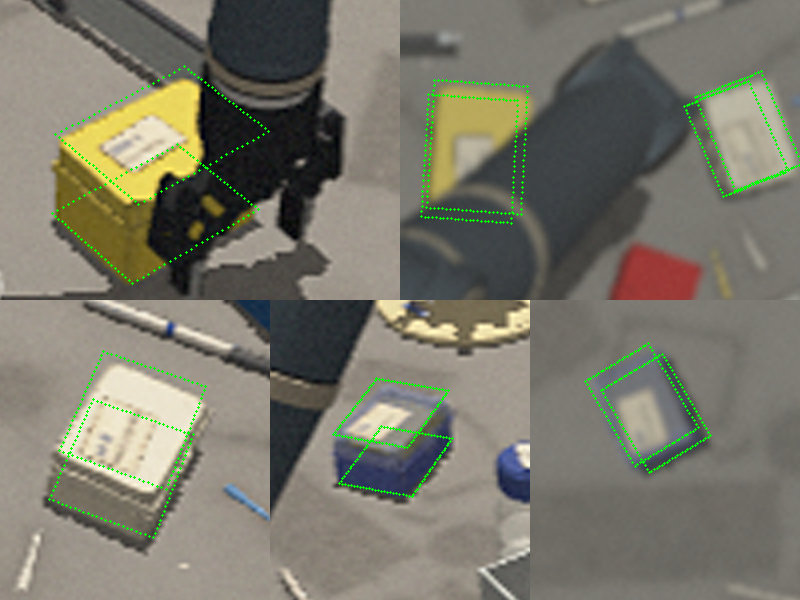

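Overlay: the tip and clear fits match at their bases. The cream box is within a few mm, and I'll refine it later. The fingers stand behind the tip box, so I'll start the push.

>>> {"method": "drive_tool", "body": {
  "steps": [
    [0.06,0,-0.005,0,0,0.001],
    [0.11,0,-0.005,0,0,0.001],
    [0.16,0,-0.005,0,0,0.001],
    [0.21,0,-0.005,0,0,0.001],
    [0.26,0,-0.005,0,0,0.001]
  ]
}}

```text
time_s: 5.22
position: [495.3, -174.3, 85.5]
tool_rot: [-179.8, 0.0, 83.4]
force: [-1.0, -2.2, 0.5]
grip_width: 0.996
gripper_force: 0.0
```

>>> {"method": "drive_tool", "body": {
  "steps": [
    [0.05,0,0,0,0,0],
    [0.1,0,0,0,0,0],
    [0.15,0,0,0,0,0],
    [0.2,0,0,0,0,0],
    [0.25,0,0,0,0,0]
  ]
}}

```text
time_s: 5.85
position: [503.9, -99.9, 85.5]
tool_rot: [-179.8, -0.0, 83.4]
force: [-1.1, -3.1, 0.9]
grip_width: 1.001
gripper_force: 0.0
```

>>> {"method": "drive_tool", "body": {
  "steps": [
    [0.05,0,0,0,0,0],
    [0.1,0,0,0,0,0],
    [0.15,0,0,0,0,0],
    [0.2,0,0,0,0,0],
    [0.25,0,0,0,0,0]
  ]
}}

```text
time_s: 6.48
position: [512.4, -25.4, 85.5]
tool_rot: [-179.8, -0.0, 83.4]
force: [-0.2, -3.3, 0.4]
grip_width: 0.998
gripper_force: 0.0
```

```bash
python3 - <<'E'
from h import *
s=manip.sense()
print(s["position"],s["tool_rot"],((np.array(s["position"][:2])-BAYP[:2])@rot(BAYP[2])).round(1))
m=mask("tip_box","scene",(0,0)) if 0 else None
im=manip.camera("scene"); cv2.imwrite("pics/s2.png",cv2.resize(im[120:280,230:430,::-1],None,fx=3.5,fy=3.5,interpolation=cv2.INTER_CUBIC))
E
```

```text
[512.447032   -25.35966291  85.45779931] [-1.79812373e+02 -4.77614222e-03  8.34316703e+01] [-144.2   -6.8]
```

View pics/s2.png

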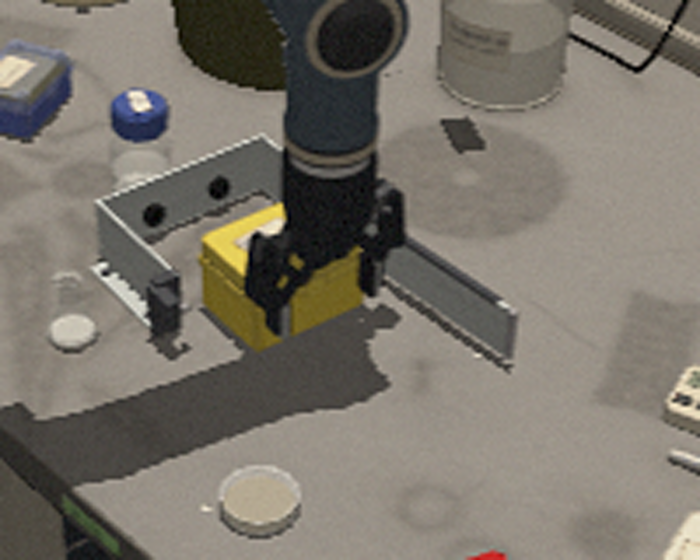

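The picture shows the yellow box entering the mouth, clear of the near post (165,300) and of the open gate (450,300). I'll continue, slowing near the end.

>>> {"method": "drive_tool", "body": {
  "steps": [
    [0.05,0,0,0,0,0],
    [0.1,0,0,0,0,0],
    [0.15,0,0,0,0,0],
    [0.19,0,0,0,0,0],
    [0.22,0,0,0,0,0]
  ]
}}

```text
time_s: 7.15
position: [520.0, 40.1, 85.4]
tool_rot: [-179.8, -0.0, 83.5]
force: [-0.2, -2.4, -0.1]
grip_width: 1.003
gripper_force: 0.0
```

>>> {"method": "drive_tool", "body": {
  "steps": [
    [0.015,0,0,0,0,0],
    [0.03,0,0,0,0,0],
    [0.045,0,0,0,0,0],
    [0.055,0,0,0,0,0],
    [0.062,0,0,0,0,0]
  ]
}}

```text
time_s: 7.78
position: [522.1, 57.7, 85.5]
tool_rot: [-179.8, -0.0, 83.4]
force: [-0.4, -2.2, 1.2]
grip_width: 0.997
gripper_force: 0.0
```

>>> {"method": "drive_tool", "body": {
  "steps": [
    [0.007,0,0,0,0,0],
    [0.014,0,0,0,0,0],
    [0.021,0,0,0,0,0],
    [0.028,0,0,0,0,0]
  ]
}}

```text
time_s: 8.28
position: [523.1, 66.1, 85.5]
tool_rot: [-179.8, -0.0, 83.4]
force: [-0.9, -2.8, 1.0]
grip_width: 1.0
gripper_force: 0.0
```

>>> {"method": "drive_tool", "body": {
  "steps": [
    [0.004,0,0,0,0,0],
    [0.008,0,0,0,0,0],
    [0.012,0,0,0,0,0]
  ]
}}

```text
time_s: 8.65
position: [523.0, 67.3, 85.5]
tool_rot: [-179.8, 0.2, 83.3]
force: [-2.0, -10.0, 2.5]
grip_width: 0.998
gripper_force: 0.0
```

The force has risen to 10 N, so the box is on the bumpers. One small press to square it, then back off and up.

>>> {"method": "drive_tool", "body": {
  "steps": [
    [0.004,0,0,0,0,0],
    [0.006,0,0,0,0,0],
    [0.006,0,0,0,0,0]
  ]
}}

```text
time_s: 9.02
position: [523.0, 67.4, 85.6]
tool_rot: [-179.8, 0.3, 83.3]
force: [-1.9, -12.6, 3.8]
grip_width: 0.999
gripper_force: 0.0
```

>>> {"method": "drive_tool", "body": {
  "steps": [
    [-0.03,0,0,0,0,0],
    [-0.1,0,0,0,0,0],
    [-0.2,0,-0.05,0,0,0],
    [-0.3,0,-0.25,0,0,0],
    [-0.45,0,-0.45,0,0,0]
  ]
}}

```text
time_s: 9.65
position: [510.0, -52.2, 208.1]
tool_rot: [-179.8, -0.1, 83.6]
force: [1.0, -0.0, 0.7]
grip_width: 1.002
gripper_force: 0.0
```

```bash
python3 - <<'E'
from h import *
rows((515,-290,220,40))
E
```

```text
(515, -290, 220, 40) -> [-0.7856, 0.1052, -0.0409, -0.0011, 0.0, 0.242]
```

```bash
python3 - <<'E'
from h import *
ims={}
for c in("scene","top"): ims[c]=manip.camera(c)[:,:,::-1].copy()
def lid(sx,sy,h,n):  # body base edges + lid rim edges
    return np.vstack([boxe(sx,sy,0,0),boxe(sx-4,sy-4,h,0)])
ms={c:mask("opaque_box",c,xy) for c,xy in(("scene",(432,287)),("top",(427,199)))}
ms={c:m for c,m in ms.items() if m is not None}; print(list(ms))
for s in((66,92,0,45),(70,94,0,45),(66,92,0,40)): print(s,fit(ms,(515,-420,110),*s),[(c,fit({c:m},(515,-420,110),*s)) for c,m in ms.items()])
dt=dts(ims)
m2=mask("tip_box","scene",(300,190))
if m2 is None: print("tip",[d["xy"] for d in manip.regions_of("tip_box","scene")])
for n in("opaque_box",):
  for c,m in ms.items():
    e=cv2.minAreaRect(np.argwhere(m)[:,::-1].astype(np.float32));print(c,e)
b={c:cv2.resize(i,None,fx=4,fy=4,interpolation=cv2.INTER_CUBIC) for c,i in ims.items()}
p=fit(ms,(515,-420,110),70,94,0,45)[0]
P=np.vstack([boxe(70,94,45,0),boxe(66,92,0,0)])
draw(b,P,p,(0,255,0))
draw(b,BAY,BAYP,(0,0,255)); draw(b,np.vstack([boxe(84,116,73,0),boxe(84,116,0,0)]),(*b2w(0,-8),83.4),(255,0,255))
cr=lambda im,u,v,w_,h_:im[v*4:v*4+h_,u*4:u*4+w_]
s,t=b["scene"],b["top"]
cv2.imwrite("pics/ov3.png",np.vstack([np.hstack([cr(s,385,240,400,300),cr(t,385,165,400,300)]),np.hstack([cr(s,245,150,400,300),cr(t,250,155,400,300)])]))
E
```

```text
['scene', 'top']
(66, 92, 0, 45) (array([ 513.6, -421.7,  106. ]), np.float64(0.239)) [('scene', (array([ 512.7, -421.8,  107.7]), np.float64(0.083))), ('top', (array([ 515.6, -419.5,  102.5]), np.float64(0.135)))]
(70, 94, 0, 45) (array([ 515.1, -421.7,  108.7]), np.float64(0.338)) [('scene', (array([ 513.3, -421.9,  110.1]), np.float64(0.137))), ('top', (array([ 515.2, -421.4,  108.4]), np.float64(0.199)))]
(66, 92, 0, 40) (array([ 513.1, -421.5,  106.7]), np.float64(0.192)) [('scene', (array([ 513.2, -421.6,  106.6]), np.float64(0.058))), ('top', (array([ 516. , -420.3,  102.2]), np.float64(0.119)))]
scene ((431.32647705078125, 287.3297119140625), (31.065290451049805, 39.40215301513672), 27.7585391998291)
top ((430.5500183105469, 198.14999389648438), (25.930675506591797, 20.55480194091797), 71.56505584716797)
```

View pics/ov3.png

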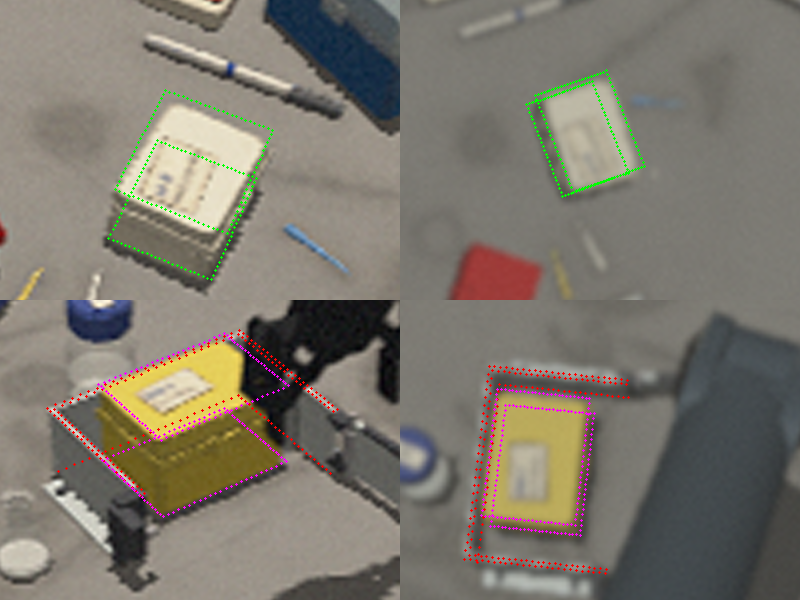

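The tip box sits home at about bay (0,-8) and square; the magenta overlay lies on it in both views. Opaque box: about (513.5,-421.7), yaw 106.5. On to pick it.

```bash
python3 - <<'E'
from h import *
rows((510,-330,208,40),(513.5,-421.7,180,16.5))
E
```

```text
(510, -330, 208, 40) -> [-0.9227, 0.1064, -0.0076, -0.0014, -0.0, 0.2417]
(513.5, -421.7, 180, 16.5) -> [-1.2253, 0.1529, 0.0851, -0.0014, 0.0002, 0.3723]
```

>>> {"method": "drive_tool", "body": {
  "steps": [
    [-0.92,0.106,0,-0.001,0,0.24],
    [-0.92,0.106,0,-0.001,0,0.24],
    [-0.92,0.106,0,-0.001,0,0.24],
    [-0.92,0.106,0,-0.001,0,0.24],
    [-0.92,0.106,0,-0.001,0,0.24]
  ],
  "gripper": 1
}}

```text
time_s: 10.52
position: [509.1, -332.4, 204.4]
tool_rot: [-179.9, 0.2, 40.1]
force: [0.2, 1.1, -0.1]
grip_width: 0.996
gripper_force: 0.0
```

```bash
python3 - <<'E'
from h import *
rows((513.5,-421.7,150,16.5))
E
```

```text
(513.5, -421.7, 150, 16.5) -> [-0.1797, 0.2374, 0.1815, -0.0002, 0.0014, 0.1309]
```

>>> {"method": "drive_tool", "body": {
  "steps": [
    [-0.18,0.237,0.1,0,0.001,0.131],
    [-0.18,0.237,0.18,0,0.001,0.131],
    [-0.18,0.237,0.18,0,0.001,0.131],
    [-0.18,0.237,0.18,0,0.001,0.131]
  ]
}}

```text
time_s: 11.02
position: [515.1, -417.9, 151.2]
tool_rot: [-179.9, -0.1, 16.8]
force: [0.7, 0.2, 0.4]
grip_width: 1.0
gripper_force: 0.0
```

```bash
python3 - <<'E'
from h import *
rows((513.5,-421.7,76,16.5))
E
```

```text
(513.5, -421.7, 76, 16.5) -> [-0.009, 0.0112, 0.2507, -0.0008, -0.0004, 0.0018]
```

>>> {"method": "drive_tool", "body": {
  "steps": [
    [0,0,0.0,0,0,0],
    [0,0,0.08,0,0,0],
    [0,0,0.16,0,0,0],
    [0,0,0.25,0,0,0],
    [0,0,0.25,0,0,0]
  ]
}}

```text
time_s: 11.65
position: [513.4, -418.0, 74.4]
tool_rot: [-179.7, 0.0, 16.7]
force: [0.2, 0.1, -0.4]
grip_width: 1.0
gripper_force: 0.0
```

>>> {"method": "drive_tool", "body": {
  "steps": [
    [-0.004,0.011,0,0,0,0],
    [-0.004,0.011,0,0,0,0]
  ]
}}

```text
time_s: 11.9
position: [514.5, -424.4, 78.8]
tool_rot: [179.9, -0.2, 16.6]
force: [-0.4, -0.7, -0.4]
grip_width: 1.003
gripper_force: 0.0
```

>>> {"method": "drive_tool", "body": {
  "steps": [
    [0,0,0,0,0,0],
    [0,0,0,0,0,0],
    [0,0,0,0,0,0],
    [0,0,0,0,0,0],
    [0,0,0,0,0,0]
  ],
  "gripper": 0.6,
  "squeeze": 30
}}

```text
time_s: 12.52
position: [514.6, -423.1, 78.6]
tool_rot: [-180.0, -0.2, 16.7]
force: [-0.6, 2.4, 6.0]
grip_width: 0.767
gripper_force: 34.3
```

```bash
python3 - <<'E'
from h import *
rows((513.5,-421.7,76,16.5))
E
```

```text
(513.5, -421.7, 76, 16.5) -> [-0.0022, -0.0055, 0.0088, -0.0001, -0.0011, 0.0009]
```

Gripped at 65 mm. Now lift and carry.

>>> {"method": "drive_tool", "body": {
  "steps": [
    [0,0,-0.04,0,0,0],
    [0,0,-0.12,0,0,0],
    [0,0,-0.25,0,0,0],
    [0,0,-0.4,0,0,0],
    [0,0,-0.5,0,0,0]
  ]
}}

```text
time_s: 13.15
position: [514.0, -424.4, 231.7]
tool_rot: [179.8, -0.2, 16.6]
force: [-0.4, 0.4, -2.8]
grip_width: 0.765
gripper_force: 34.4
```

```bash
python3 - <<'E'
from h import *
print(b2w(0,-8));print(manip.sense()["joint_positions"])
rows((525,-180,240,5),)
E
```

```text
[530.2 117.8]
[  2.36131398  38.48561302  52.052046    95.69201096 -33.75493206
  62.458092    -8.92332419]
(525, -180, 240, 5) -> [0.268, -0.77, -0.0296, 0.0011, -0.0015, 0.0645]
```

>>> {"method": "drive_tool", "body": {
  "steps": [
    [0.04,-0.12,-0.01,0.001,-0.001,0.03],
    [0.1,-0.28,-0.02,0.001,-0.001,0.065],
    [0.16,-0.46,-0.03,0.001,-0.001,0.065],
    [0.22,-0.63,-0.03,0.001,-0.001,0.065],
    [0.268,-0.77,-0.03,0.001,-0.001,0.065]
  ]
}}

```text
time_s: 13.78
position: [525.0, -177.0, 238.1]
tool_rot: [-179.8, -0.0, 5.0]
force: [0.9, -0.0, -1.0]
grip_width: 0.768
gripper_force: 34.3
```

```bash
python3 - <<'E'
from h import *
print(manip.sense()["joint_positions"].round())
rows((530.2,80,235,-6.6),(530.2,117.8,235,-6.6))
E
```

```text
[-30.  31.  61. 111. -32.  58. -39.]
(530.2, 80, 235, -6.6) -> [0.092, -0.8519, 0.0136, -0.0012, -0.0001, 0.0644]
(530.2, 117.8, 235, -6.6) -> [0.103, -0.9774, 0.0141, -0.0012, -0.0001, 0.0644]
```

>>> {"method": "drive_tool", "body": {
  "steps": [
    [0.02,-0.18,0.01,-0.001,0,0.03],
    [0.04,-0.36,0.01,-0.001,0,0.064],
    [0.06,-0.54,0.013,-0.001,0,0.064],
    [0.08,-0.72,0.013,-0.001,0,0.064],
    [0.095,-0.88,0.013,-0.001,0,0.064]
  ]
}}

```text
time_s: 14.4
position: [530.6, 88.5, 235.1]
tool_rot: [-179.9, -0.0, -6.5]
force: [0.3, -0.7, -1.9]
grip_width: 0.768
gripper_force: 34.3
```

```bash
python3 - <<'E'
from h import *
print(manip.sense()["joint_positions"].round())
rows((530.2,117.8,235,-6.6),(530.2,117.8,170,-6.6))
E
```

```text
[-62.  33.  68. 113. -36.  59. -74.]
(530.2, 117.8, 235, -6.6) -> [-0.0124, -0.0969, 0.0004, -0.0004, -0.0001, 0.0004]
(530.2, 117.8, 170, -6.6) -> [-0.0125, -0.0967, 0.2171, -0.0004, -0.0001, 0.0004]
```

>>> {"method": "drive_tool", "body": {
  "steps": [
    [-0.006,-0.05,0,0,0,0],
    [-0.0125,-0.097,0,0,0,0],
    [-0.0125,-0.097,0.08,0,0,0],
    [-0.0125,-0.097,0.15,0,0,0],
    [-0.0125,-0.097,0.2,0,0,0]
  ]
}}

```text
time_s: 15.02
position: [529.8, 114.8, 172.8]
tool_rot: [180.0, 0.1, -6.7]
force: [-0.2, -0.3, -1.7]
grip_width: 0.77
gripper_force: 34.3
```

```bash
python3 - <<'E'
from h import *
print(manip.sense()["joint_positions"].round())
rows((530.2,117.8,153,-6.6))
im=manip.camera("scene"); cv2.imwrite("pics/s4.png",cv2.resize(im[100:250,200:380,::-1],None,fx=4,fy=4,interpolation=cv2.INTER_CUBIC))
E
```

```text
[-61.  37.  62. 116. -42.  53. -73.]
(530.2, 117.8, 153, -6.6) -> [0.0003, -0.0102, 0.066, 0.0002, 0.0006, -0.0005]
```

View pics/s4.png

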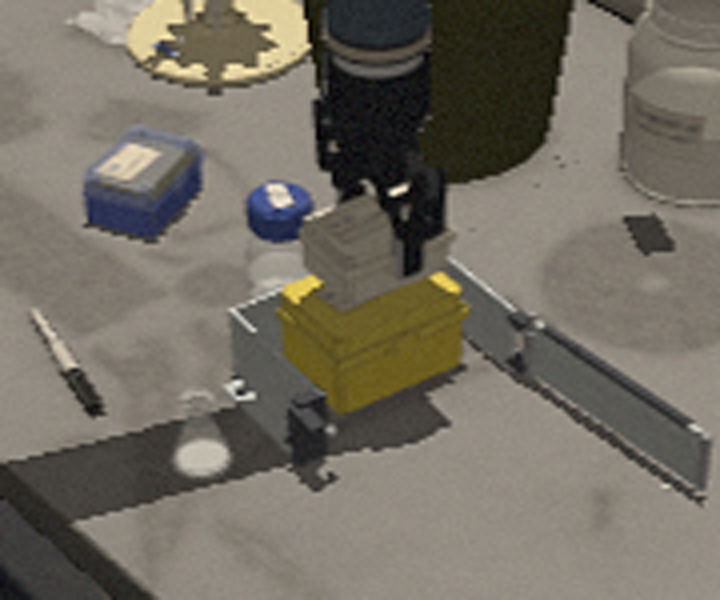

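The cream box hangs centred over the yellow box, about 20 mm above it. Lowering.

>>> {"method": "drive_tool", "body": {
  "steps": [
    [0,-0.005,0.015,0,0,0],
    [0,-0.005,0.03,0,0,0],
    [0,-0.005,0.045,0,0,0],
    [0,-0.005,0.057,0,0,0],
    [0,-0.005,0.057,0,0,0]
  ]
}}

```text
time_s: 15.7
position: [530.0, 117.3, 156.4]
tool_rot: [180.0, 0.1, -6.6]
force: [0.1, 1.0, -2.4]
grip_width: 0.765
gripper_force: 34.3
```

```bash
python3 - <<'E'
from h import *
rows((530.2,117.8,152,-6.6))
E
```

```text
(530.2, 117.8, 152, -6.6) -> [0.0004, -0.0017, 0.0148, 0.0001, 0.0006, 0.0002]
```

>>> {"method": "drive_tool", "body": {
  "steps": [
    [0,0,0.005,0,0,0],
    [0,0,0.01,0,0,0],
    [0,0,0.014,0,0,0],
    [0,0,0.014,0,0,0]
  ]
}}

```text
time_s: 16.2
position: [530.1, 117.3, 152.3]
tool_rot: [180.0, 0.1, -6.6]
force: [-0.3, -0.7, -1.7]
grip_width: 0.768
gripper_force: 34.3
```

>>> {"method": "drive_tool", "body": {
  "steps": [
    [0,0,0.004,0,0,0],
    [0,0,0.008,0,0,0],
    [0,0,0.008,0,0,0]
  ]
}}

```text
time_s: 16.58
position: [530.2, 117.1, 151.3]
tool_rot: [-179.9, 0.1, -6.6]
force: [-4.7, 0.3, 9.6]
grip_width: 0.768
gripper_force: 35.7
```

>>> {"method": "drive_tool", "body": {
  "steps": [
    [0,0,-0.002,0,0,0],
    [0,0,-0.002,0,0,0],
    [0,0,-0.002,0,0,0],
    [0,0,-0.002,0,0,0],
    [0,0,-0.002,0,0,0]
  ],
  "gripper": 1
}}

```text
time_s: 17.2
position: [530.1, 117.3, 150.6]
tool_rot: [180.0, 0.1, -6.6]
force: [-0.6, -0.3, 0.5]
grip_width: 1.001
gripper_force: 0.0
```

>>> {"method": "drive_tool", "body": {
  "steps": [
    [0,0,-0.03,0,0,0],
    [0,0,-0.1,0,0,0],
    [0,0,-0.25,0,0,0],
    [0,0,-0.35,0,0,0],
    [0,0,-0.4,0,0,0]
  ]
}}

```text
time_s: 17.82
position: [531.0, 117.0, 273.3]
tool_rot: [-179.9, -0.1, -6.6]
force: [0.4, 0.4, -0.2]
grip_width: 0.998
gripper_force: 0.0
```

```bash
python3 - <<'E'
from h import *
s=manip.sense();print(s["joint_positions"].round())
rows((530,350,260,31.3),(530,350,260,-148.7))
E
```

```text
[-67.  30.  70. 110. -33.  62. -80.]
(530, 350, 260, 31.3) -> [-0.0924, -0.771, 0.045, -0.0002, -0.0006, -0.2105]
(530, 350, 260, -148.7) -> [-0.0924, -0.771, 0.045, -0.0008, 0.0003, 0.7895]
```

```bash
python3 - <<'E'
from h import *
ms={}
for c,xy in(("scene",(234,145)),("top",(203,199))):
    manip.camera(c); m=mask("clear_box",c,xy)
    if m is not None: ms[c]=m
for s in((66,92,0,49),(68,92,0,45)): print(s,fit(ms,(530,415,121),*s),[(c,fit({c:m},(530,415,121),*s)) for c,m in ms.items()])
rows((530,340,260,31.3))
E
```

```text
(66, 92, 0, 49) (array([530. , 414.8, 119.7]), np.float64(0.36)) [('scene', (array([531.9, 417.2, 125.5]), np.float64(0.2))), ('top', (array([534.1, 417.1, 118.5]), np.float64(0.13)))]
(68, 92, 0, 45) (array([534.8, 417.5, 121.7]), np.float64(0.336)) [('scene', (array([531.8, 417.2, 126. ]), np.float64(0.166))), ('top', (array([532.1, 417. , 120.3]), np.float64(0.138)))]
(530, 340, 260, 31.3) -> [-0.0839, -0.7368, 0.0342, -0.0003, 0.0007, -0.2103]
```

>>> {"method": "drive_tool", "body": {
  "steps": [
    [-0.02,-0.17,0.02,0,0,-0.05],
    [-0.04,-0.34,0.03,0,0,-0.1],
    [-0.06,-0.51,0.034,0,0,-0.15],
    [-0.08,-0.68,0.034,0,0,-0.2],
    [-0.084,-0.737,0.034,0,0,-0.209]
  ]
}}

```text
time_s: 18.65
position: [529.0, 343.8, 258.3]
tool_rot: [-179.9, 0.2, 31.4]
force: [-1.1, -0.8, -0.7]
grip_width: 0.998
gripper_force: 0.0
```

```bash
python3 - <<'E'
from h import *
s=manip.sense();print(s["joint_positions"].round())
rows((532,416.5,150,31))
E
```

```text
[-74.  35.  56.  99. -32.  64. -67.]
(532, 416.5, 150, 31) -> [0.1364, -0.2012, 0.3608, -0.0005, 0.0013, 0.0023]
```

>>> {"method": "drive_tool", "body": {
  "steps": [
    [0.07,-0.1,0.1,0,0,0.002],
    [0.13,-0.19,0.2,0,0,0.002],
    [0.13,-0.19,0.3,0,0,0.002],
    [0.13,-0.19,0.36,0,0,0.002],
    [0.13,-0.19,0.36,0,0,0.002]
  ]
}}

```text
time_s: 19.27
position: [534.2, 407.0, 150.9]
tool_rot: [180.0, 0.3, 30.5]
force: [-0.4, 0.8, 0.5]
grip_width: 1.0
gripper_force: 0.0
```

```bash
python3 - <<'E'
from h import *
rows((532,416.5,78.5,31))
s=manip.sense();print(s["joint_positions"].round())
E
```

```text
(532, 416.5, 78.5, 31) -> [0.011, -0.0311, 0.2412, 0.0002, 0.0015, -0.0025]
[-72.  44.  49.  98. -39.  57. -68.]
```

>>> {"method": "drive_tool", "body": {
  "steps": [
    [0.01,-0.025,0,0,0.001,-0.002],
    [0.01,-0.025,0,0,0.001,-0.002],
    [0.01,-0.025,0.04,0,0.001,-0.002]
  ]
}}

```text
time_s: 19.65
position: [533.9, 417.3, 141.8]
tool_rot: [-179.9, -0.3, 31.1]
force: [0.3, 0.0, 0.4]
grip_width: 1.0
gripper_force: 0.0
```

```bash
python3 - <<'E'
from h import *
rows((532,416.5,78.5,31))
E
```

```text
(532, 416.5, 78.5, 31) -> [-0.008, -0.0007, 0.2109, -0.0004, -0.0017, 0.0004]
```

>>> {"method": "drive_tool", "body": {
  "steps": [
    [-0.005,0,0.06,0,-0.001,0],
    [-0.005,0,0.12,0,-0.001,0],
    [-0.005,0,0.17,0,-0.001,0],
    [-0.005,0,0.205,0,-0.001,0],
    [-0.005,0,0.205,0,-0.001,0]
  ]
}}

```text
time_s: 20.27
position: [531.6, 415.7, 77.8]
tool_rot: [-180.0, 0.2, 31.0]
force: [-0.3, 1.4, 0.9]
grip_width: 1.0
gripper_force: 0.0
```

>>> {"method": "drive_tool", "body": {
  "steps": [
    [0,0,0,0,0,0],
    [0,0,0,0,0,0],
    [0,0,0,0,0,0],
    [0,0,0,0,0,0],
    [0,0,0,0,0,0]
  ],
  "gripper": 0.6,
  "squeeze": 30
}}

```text
time_s: 20.9
position: [532.5, 416.5, 80.0]
tool_rot: [-179.9, -0.0, 31.1]
force: [0.2, 0.1, 5.9]
grip_width: 0.793
gripper_force: 33.4
```

```bash
python3 - <<'E'
from h import *
rows((532,416.5,78.5,31))
ims={}
P={"tip":((84,116,0,73)),"opq":((66,92,73,118))}
ims["scene"]=manip.camera("scene")[:,:,::-1].copy()
b={c:cv2.resize(i,None,fx=4,fy=4,interpolation=cv2.INTER_CUBIC) for c,i in ims.items()}
for n,xy in(("opaque_box",(298,165)),("tip_box",(300,190))):
    ds=manip.regions_of(n,"scene"); print(n,[(d["p"],d["xy"]) for d in ds])
    for d in ds:
        if np.hypot(d["xy"][0]-298,d["xy"][1]-175)<40: print(n,fit({"scene":d["mask"]},(530,118,83.4),*( (66,92,73,118) if n[0]=="o" else (84,116,0,73))))
o=boxe(66,92,0,0);o2=o.copy();o[:,2]=73;o2[:,2]=118
draw(b,np.vstack([boxe(84,116,73,0),boxe(84,116,0,0)]),(530.2,117.8,83.4),(255,0,255))
draw(b,np.vstack([o,o2]),(530.2,117.8,83.4),(0,255,0))
cv2.imwrite("pics/ov5.png",np.hstack([b["scene"][500:900,920:1400],b["scene"][480:880,800:1000]]))
E
```

```text
(532, 416.5, 78.5, 31) -> [-0.0015, -0.0009, 0.0049, -0.0004, -0.0002, 0.0003]
opaque_box [(0.73, [362.8, 297.2]), (0.64, [291.4, 166.4])]
opaque_box (array([530.2, 114.5,  80.4]), np.float64(0.14))
tip_box [(0.91, [291.4, 186.2])]
tip_box (array([529. , 117.7,  83.6]), np.float64(0.583))
```

View pics/ov5.png

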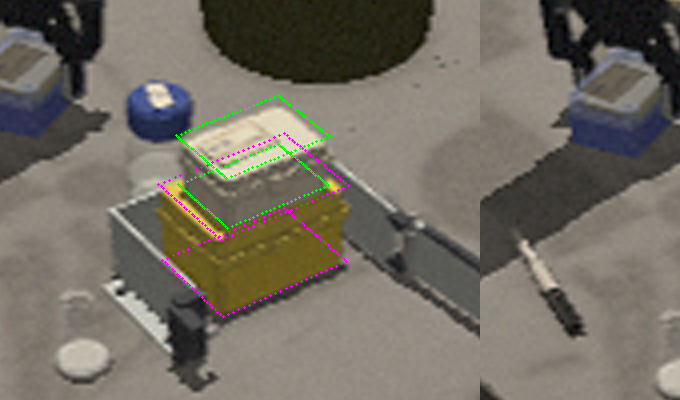

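The opaque box sits flat and centred on the yellow box, near the green outline. The fit is (530,115), within a few mm. The clear box is gripped, so I'll lift and carry it.

>>> {"method": "drive_tool", "body": {
  "steps": [
    [0,0,-0.04,0,0,0],
    [0,0,-0.12,0,0,0],
    [0,0,-0.27,0,0,0],
    [0,0,-0.45,0,0,0],
    [0,0,-0.63,0,0,0]
  ]
}}

```text
time_s: 21.68
position: [532.1, 415.5, 270.8]
tool_rot: [-180.0, 0.0, 31.0]
force: [0.2, 1.0, -1.9]
grip_width: 0.786
gripper_force: 33.3
```

```bash
python3 - <<'E'
from h import *
rows((530.2,160,270,-6.6))
E
```

```text
(530.2, 160, 270, -6.6) -> [-0.4443, 0.7267, 0.0027, -0.0, 0.0002, 0.2089]
```

>>> {"method": "drive_tool", "body": {
  "steps": [
    [-0.06,0.1,0,0,0,0.04],
    [-0.16,0.26,0,0,0,0.09],
    [-0.26,0.42,0,0,0,0.14],
    [-0.36,0.58,0,0,0,0.19],
    [-0.444,0.727,0.003,0,0,0.209]
  ]
}}

```text
time_s: 22.3
position: [530.1, 158.0, 268.2]
tool_rot: [-180.0, 0.0, -6.8]
force: [1.1, -0.4, -1.8]
grip_width: 0.789
gripper_force: 33.3
```

```bash
python3 - <<'E'
from h import *
s=manip.sense();print(s["joint_positions"].round())
rows((530.2,116.8,270,-6.6),(530.2,116.8,215,-6.6))
E
```

```text
[-70.  31.  69. 109. -33.  62. -84.]
(530.2, 116.8, 270, -6.6) -> [0.0165, 0.1363, -0.0062, -0.0001, 0.0002, -0.0011]
(530.2, 116.8, 215, -6.6) -> [0.0167, 0.1364, 0.1772, -0.0001, 0.0002, -0.0011]
```

>>> {"method": "drive_tool", "body": {
  "steps": [
    [0.008,0.07,0,0,0,-0.001],
    [0.016,0.136,0,0,0,-0.001],
    [0.016,0.136,0.06,0,0,-0.001],
    [0.016,0.136,0.12,0,0,-0.001],
    [0.016,0.136,0.177,0,0,-0.001]
  ]
}}

```text
time_s: 22.92
position: [530.1, 121.0, 211.7]
tool_rot: [179.9, 0.2, -6.2]
force: [-0.1, 0.1, -2.2]
grip_width: 0.787
gripper_force: 33.4
```

>>> {"method": "drive_tool", "body": {
  "steps": [
    [0,0,0,0,0,0],
    [0,0,0,0,0,0]
  ]
}}

```text
time_s: 23.18
position: [530.9, 119.6, 213.9]
tool_rot: [180.0, 0.1, -6.4]
force: [-0.5, -0.1, -0.8]
grip_width: 0.786
gripper_force: 33.4
```

```bash
python3 - <<'E'
from h import *
rows((530.2,116.8,200,-6.6))
E
```

```text
(530.2, 116.8, 200, -6.6) -> [-0.0013, 0.0094, 0.0465, 0.0003, 0.0003, 0.0013]
```

>>> {"method": "drive_tool", "body": {
  "steps": [
    [-0.001,0.009,0.015,0,0,0.001],
    [-0.001,0.009,0.03,0,0,0.001],
    [-0.001,0.009,0.045,0,0,0.001],
    [-0.001,0.009,0.047,0,0,0.001]
  ]
}}

```text
time_s: 23.68
position: [529.8, 116.8, 199.5]
tool_rot: [180.0, 0.1, -6.6]
force: [-0.4, 0.5, -0.3]
grip_width: 0.786
gripper_force: 33.4
```

>>> {"method": "drive_tool", "body": {
  "steps": [
    [0,0,0.004,0,0,0],
    [0,0,0.007,0,0,0],
    [0,0,0.007,0,0,0]
  ]
}}

```text
time_s: 24.05
position: [530.0, 116.8, 197.7]
tool_rot: [180.0, 0.1, -6.6]
force: [0.6, -0.3, -1.5]
grip_width: 0.784
gripper_force: 33.4
```

>>> {"method": "drive_tool", "body": {
  "steps": [
    [0,0,0.003,0,0,0],
    [0,0,0.006,0,0,0],
    [0,0,0.006,0,0,0]
  ]
}}

```text
time_s: 24.42
position: [530.2, 116.7, 197.3]
tool_rot: [-179.9, 0.1, -6.6]
force: [-3.9, 1.2, 11.3]
grip_width: 0.785
gripper_force: 34.3
```

Contact at 197.3, as expected. Release and lift.

>>> {"method": "drive_tool", "body": {
  "steps": [
    [0,0,-0.002,0,0,0],
    [0,0,-0.002,0,0,0],
    [0,0,-0.002,0,0,0],
    [0,0,-0.002,0,0,0],
    [0,0,-0.002,0,0,0]
  ],
  "gripper": 1
}}

```text
time_s: 25.05
position: [530.0, 116.8, 196.5]
tool_rot: [180.0, 0.1, -6.6]
force: [-0.1, -0.0, 0.0]
grip_width: 0.999
gripper_force: 0.0
```

>>> {"method": "drive_tool", "body": {
  "steps": [
    [0,0,-0.03,0,0,0],
    [0,0,-0.1,0,0,0],
    [0,0,-0.25,0,0,0],
    [0,0,-0.35,0,0,0],
    [0,0,-0.38,0,0,0]
  ]
}}

```text
time_s: 25.68
position: [531.1, 116.4, 313.4]
tool_rot: [-179.9, -0.1, -6.6]
force: [0.5, -0.1, 0.3]
grip_width: 1.0
gripper_force: 0.0
```

```bash
python3 - <<'E'
from h import *
def gpts(g):
    n=18;ys=np.linspace(10,180,n);P=[]
    for xo in(-3,3):
        for z in(60,): P.append(np.c_[np.full(n,xo),ys,np.full(n,z)])
    P.append(np.c_[np.full(6,-3),np.full(6,180),np.linspace(8,60,6)]);P.append(np.c_[np.full(n,3),ys,np.full(n,8)])
    P=np.vstack(P);P[:,:2]=P[:,:2]@rot(np.degrees(g)).T+[-85,-93];return P
im=cv2.imread("pics/scene0.png");dt=dts({"scene":im,"top":cv2.imread("pics/top0.png")})
G=np.arange(1.55,1.95,.01)
for cams in(("scene",),("top",),("scene","top")):
    v=[chamfer(dt,gpts(g),(522.3,119,83.4),cams) for g in G];i=np.argmin(v);print(cams,G[i].round(2),round(v[i],2))
print(manip.sense()["position"],manip.sense()["joint_positions"].round())
g=G[i]
for y in(120,180):
    q=np.array([-3,y])@rot(np.degrees(g)).T+[-85,-93];print(y,b2w(*q))
E
```

```text
('scene',) 1.66 0.58
('top',) 1.68 0.91
('scene', 'top') 1.67 1.54
[531.11117911 116.4307311  313.42253897] [-69.  27.  71. 108. -28.  65. -84.]
120 [606.  -96.5]
180 [ 605.  -156.5]
```

The gate angle fits at about 1.67 rad, with the pin near (605,24) and the free end near (605,-156). I'll move to the far side of the gate with the gripper shut and check the stack on the way.

```bash
python3 - <<'E'
from h import *
rows((648,-60,300,40))
E
```

```text
(648, -60, 300, 40) -> [0.4543, 0.5397, 0.0448, -0.0003, -0.001, -0.2588]
```

>>> {"method": "drive_tool", "body": {
  "steps": [
    [0.1,0.12,0,0,0,-0.05],
    [0.2,0.24,0,0,0,-0.1],
    [0.3,0.36,0,0,-0.001,-0.16],
    [0.4,0.48,0.02,0,-0.001,-0.21],
    [0.454,0.54,0.045,0,-0.001,-0.259]
  ],
  "gripper": 0
}}

```text
time_s: 26.3
position: [647.3, -62.8, 296.7]
tool_rot: [-179.9, 0.3, 40.1]
force: [-0.5, 0.1, -0.0]
grip_width: 0.007
gripper_force: 0.0
```

```bash
python3 - <<'E'
from h import *
s=manip.sense();print(s["joint_positions"].round())
rows((650,-100,220,83.4),(650,-100,220,-96.6))
im=manip.camera("scene")[:,:,::-1].copy(); 
for n in("clear_box","opaque_box"):
    for d in manip.regions_of(n,"scene"):
        if np.hypot(d["xy"][0]-295,d["xy"][1]-160)<30:print(n,d["p"],d["xy"],fit({"scene":d["mask"]},(530,117,83.4),66,92,*((118,167) if n[0]=="c" else (73,118))))
b={"scene":cv2.resize(im,None,fx=4,fy=4,interpolation=cv2.INTER_CUBIC)}
o=boxe(66,92,0,0);L=[]
for z in(73,118,165): q=o.copy();q[:,2]=z;L.append(q)
draw(b,np.vstack(L),(530.2,117,83.4),(0,255,0))
cv2.imwrite("pics/ov6.png",b["scene"][420:920,900:1600])
E
```

```text
[-31.  32.  50.  94. -26.  67. -25.]
(650, -100, 220, 83.4) -> [-0.0716, 0.1009, 0.2559, -0.0009, 0.0013, -0.2403]
(650, -100, 220, -96.6) -> [-0.0716, 0.1009, 0.2559, 0.0017, 0.0012, 0.7597]
clear_box 0.57 [295.8, 151.3] (array([527.3, 116.9,  72.7]), np.float64(0.157))
opaque_box 0.94 [293.7, 170.3] (array([533.1, 116.6,  72.2]), np.float64(1.483))
opaque_box 0.3 [293.3, 186.2] (array([464.2,  40. ,  73.8]), np.float64(0.393))
```

View pics/ov6.png

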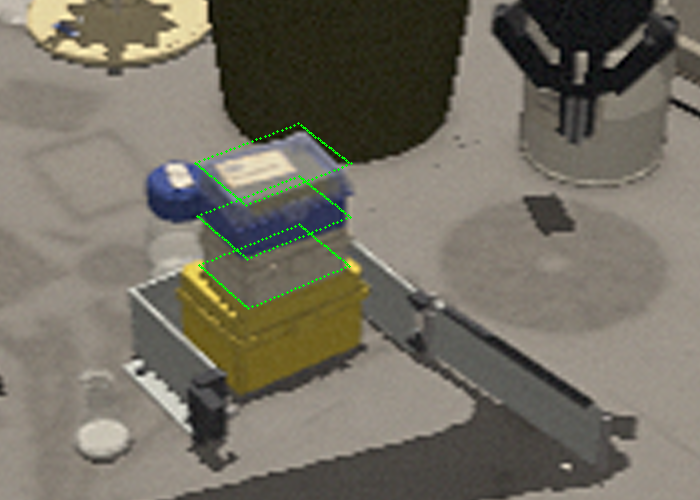

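The stack is square and centred, with the clear box on top and its contents visible, and the gate is still open. Next I'll turn and get down behind the gate.

>>> {"method": "drive_tool", "body": {
  "steps": [
    [-0.072,0.1,0.1,0,0.001,-0.06],
    [-0.072,0.1,0.2,0,0.001,-0.12],
    [-0.072,0.1,0.256,0,0.001,-0.18],
    [-0.072,0.1,0.256,0,0.001,-0.24],
    [-0.072,0.1,0.256,0,0.001,-0.24]
  ]
}}

```text
time_s: 27.08
position: [649.1, -95.1, 220.2]
tool_rot: [-179.8, -0.1, 83.2]
force: [-0.8, -0.0, -0.6]
grip_width: 0.002
gripper_force: 0.0
```

```bash
python3 - <<'E'
from h import *
rows((650,-100,103,83.4))
E
```

```text
(650, -100, 103, 83.4) -> [-0.0168, 0.0065, 0.3907, -0.0011, -0.0007, -0.0013]
```

>>> {"method": "drive_tool", "body": {
  "steps": [
    [-0.01,0,0.15,-0.001,0,0],
    [-0.01,0,0.27,-0.001,0,0],
    [-0.01,0,0.36,-0.001,0,0],
    [-0.01,0,0.39,-0.001,0,0],
    [-0.01,0,0.39,-0.001,0,0]
  ]
}}

```text
time_s: 27.7
position: [648.8, -99.0, 103.4]
tool_rot: [180.0, -0.1, 83.2]
force: [0.6, -0.4, 0.4]
grip_width: -0.002
gripper_force: 0.0
```

```bash
cat >> h.py <<'E'
def garc(gs,r=122,e=15):
    t=[]
    for g in gs:
        q=np.array([-(3+e),r])@rot(np.degrees(g)).T+[-85,-93];t.append((*b2w(*q),103,83.4))
    return t
E
python3 - <<'E'
from h import *
rows(*garc([1.65,1.53,1.41,1.29,1.17,1.05,.93,.81,.69,.57,.45]))
E
```

```text
(np.float64(618.5), np.float64(-99.0), 103, 83.4) -> [-0.0121, -0.1003, 0.0012, 0.0, -0.0003, -0.0011]
(np.float64(603.7), np.float64(-99.7), 103, 83.4) -> [-0.0203, -0.149, 0.0012, 0.0, -0.0003, -0.0011]
(np.float64(589.0), np.float64(-98.7), 103, 83.4) -> [-0.0228, -0.1981, 0.0011, 0.0, -0.0003, -0.0011]
(np.float64(574.5), np.float64(-95.9), 103, 83.4) -> [-0.0193, -0.2472, 0.0011, 0.0, -0.0003, -0.0011]
(np.float64(560.4), np.float64(-91.4), 103, 83.4) -> [-0.0099, -0.2956, 0.0012, 0.0, -0.0003, -0.0011]
(np.float64(546.9), np.float64(-85.3), 103, 83.4) -> [0.0049, -0.3427, 0.0012, 0.0, -0.0003, -0.0011]
(np.float64(534.3), np.float64(-77.5), 103, 83.4) -> [0.0258, -0.3875, 0.0012, 0.0, -0.0003, -0.0011]
(np.float64(522.7), np.float64(-68.4), 103, 83.4) -> [0.0513, -0.4295, 0.0012, 0.0, -0.0003, -0.0011]
(np.float64(512.3), np.float64(-57.9), 103, 83.4) -> [0.082, -0.4681, 0.0012, 0.0, -0.0003, -0.0011]
(np.float64(503.2), np.float64(-46.2), 103, 83.4) -> [0.1171, -0.5028, 0.0013, 0.0, -0.0003, -0.0011]
(np.float64(495.6), np.float64(-33.5), 103, 83.4) -> [0.1561, -0.533, 0.0013, 0.0, -0.0003, -0.0011]
```

>>> {"method": "drive_tool", "body": {
  "steps": [
    [-0.006,-0.05,0,0,0,0],
    [-0.012,-0.1,0,0,0,0],
    [-0.02,-0.149,0,0,0,0],
    [-0.023,-0.198,0,0,0,0],
    [-0.019,-0.247,0,0,0,0]
  ]
}}

```text
time_s: 28.32
position: [573.5, -96.4, 103.4]
tool_rot: [180.0, -0.1, 83.2]
force: [1.0, 0.3, 0.2]
grip_width: 0.001
gripper_force: 0.2
```

>>> {"method": "drive_tool", "body": {
  "steps": [
    [0.009,-0.048,0,0,0,0],
    [0.024,-0.096,0,0,0,0],
    [0.045,-0.14,0,0,0,0],
    [0.07,-0.182,0,0,0,0],
    [0.101,-0.221,0,0,0,0]
  ]
}}

```text
time_s: 28.95
position: [511.4, -57.8, 103.1]
tool_rot: [180.0, -0.1, 83.3]
force: [1.0, -0.6, -0.5]
grip_width: 0.003
gripper_force: 0.2
```

```bash
python3 - <<'E'
from h import *
rows(*garc([.57,.45,.35,.25,.17]),*garc([.13,.1,.06,.03,0,-.03],e=11))
E
```

```text
(np.float64(503.2), np.float64(-46.2), 103, 83.4) -> [0.0353, -0.0317, 0.0005, 0.0001, -0.0004, -0.0008]
(np.float64(495.6), np.float64(-33.5), 103, 83.4) -> [0.0743, -0.0618, 0.0006, 0.0001, -0.0004, -0.0008]
(np.float64(490.4), np.float64(-22.3), 103, 83.4) -> [0.1094, -0.0834, 0.0006, 0.0001, -0.0004, -0.0008]
(np.float64(486.4), np.float64(-10.7), 103, 83.4) -> [0.1462, -0.1012, 0.0007, 0.0001, -0.0004, -0.0008]
(np.float64(484.1), np.float64(-1.1), 103, 83.4) -> [0.1771, -0.1126, 0.0007, 0.0001, -0.0004, -0.0008]
(np.float64(483.1), np.float64(7.8), 103, 83.4) -> [0.2061, -0.1194, 0.0007, 0.0001, -0.0004, -0.0008]
(np.float64(482.7), np.float64(11.4), 103, 83.4) -> [0.2179, -0.1221, 0.0008, 0.0001, -0.0004, -0.0008]
(np.float64(482.3), np.float64(16.3), 103, 83.4) -> [0.234, -0.1254, 0.0008, 0.0001, -0.0004, -0.0008]
(np.float64(482.2), np.float64(20.0), 103, 83.4) -> [0.2462, -0.1271, 0.0008, 0.0001, -0.0004, -0.0008]
(np.float64(482.1), np.float64(23.7), 103, 83.4) -> [0.2584, -0.1289, 0.0008, 0.0001, -0.0004, -0.0008]
(np.float64(482.2), np.float64(27.4), 103, 83.4) -> [0.2707, -0.13, 0.0008, 0.0001, -0.0004, -0.0008]
```

>>> {"method": "drive_tool", "body": {
  "steps": [
    [0.035,-0.032,0,0,0,0],
    [0.074,-0.062,0,0,0,0],
    [0.109,-0.083,0,0,0,0],
    [0.146,-0.101,0,0,0,0],
    [0.177,-0.113,0,0,0,0]
  ]
}}

```text
time_s: 29.58
position: [484.5, -0.9, 103.2]
tool_rot: [180.0, -0.1, 83.3]
force: [1.0, -0.2, -0.2]
grip_width: -0.0
gripper_force: 0.2
```

>>> {"method": "drive_tool", "body": {
  "steps": [
    [0.015,-0.004,0,0,0,0],
    [0.029,-0.007,0,0,0,0],
    [0.041,-0.01,0,0,0,0],
    [0.053,-0.012,0,0,0,0],
    [0.06,-0.013,0,0,0,0]
  ]
}}

```text
time_s: 30.2
position: [483.0, 16.7, 103.2]
tool_rot: [180.0, -0.1, 83.2]
force: [-0.9, -0.8, -0.7]
grip_width: -0.001
gripper_force: 0.2
```

>>> {"method": "drive_tool", "body": {
  "steps": [
    [0.005,0,0,0,0,0],
    [0.01,0,0,0,0,0],
    [0.014,0,0,0,0,0]
  ]
}}

```text
time_s: 30.58
position: [483.2, 19.5, 103.2]
tool_rot: [180.0, 0.0, 83.2]
force: [-0.4, -5.4, 1.5]
grip_width: -0.002
gripper_force: 3.0
```

>>> {"method": "drive_tool", "body": {
  "steps": [
    [0.005,0,0,0,0,0],
    [0.01,0,0,0,0,0],
    [0.015,0,0,0,0,0],
    [0.018,0,0,0,0,0]
  ]
}}

```text
time_s: 31.08
position: [484.0, 26.6, 103.2]
tool_rot: [-180.0, -0.1, 83.3]
force: [0.3, -0.8, 0.1]
grip_width: 0.001
gripper_force: 0.1
```

>>> {"method": "drive_tool", "body": {
  "steps": [
    [0.004,0,0,0,0,0],
    [0.008,0,0,0,0,0],
    [0.012,0,0,0,0,0]
  ]
}}

```text
time_s: 31.45
position: [484.1, 27.4, 103.2]
tool_rot: [180.0, 0.1, 83.2]
force: [-2.2, -10.3, 1.6]
grip_width: -0.004
gripper_force: 5.0
```

The force peaked, fell away, then met a hard stop: the gate has clicked home. Back off, rise, and check.

>>> {"method": "drive_tool", "body": {
  "steps": [
    [-0.05,0,0,0,0,0],
    [-0.2,0,0,0,0,0],
    [-0.35,0,-0.1,0,0,0],
    [-0.5,0,-0.3,0,0,0],
    [-0.65,0,-0.5,0,0,0]
  ]
}}

```text
time_s: 32.08
position: [463.0, -150.4, 234.5]
tool_rot: [180.0, -0.1, 83.2]
force: [1.7, 0.2, 0.0]
grip_width: -0.001
gripper_force: 0.0
```

>>> {"method": "drive_tool", "body": {
  "steps": [
    [-0.15,0,-0.05,0,0,0],
    [-0.15,0,-0.05,0,0,0],
    [-0.15,0,-0.05,0,0,0],
    [-0.15,0,-0.05,0,0,0]
  ]
}}

```text
time_s: 32.58
position: [458.1, -192.4, 247.1]
tool_rot: [-179.9, -0.1, 83.4]
force: [0.2, 2.1, -0.2]
grip_width: 0.002
gripper_force: 0.0
```

```bash
python3 - <<'E'
from h import *
im=manip.camera("scene")[:,:,::-1].copy();t=manip.camera("top")[:,:,::-1]
f=lambda i,a,b,c,d:cv2.resize(i[b:d,a:c],(400,400),interpolation=cv2.INTER_CUBIC)
cv2.imwrite("pics/end.png",np.hstack([f(im,225,110,355,240),f(t,235,140,345,250)]))
print(manip.sense()["position"])
E
```

```text
[ 458.09158757 -192.69771167  247.27930897]
```

View pics/end.png

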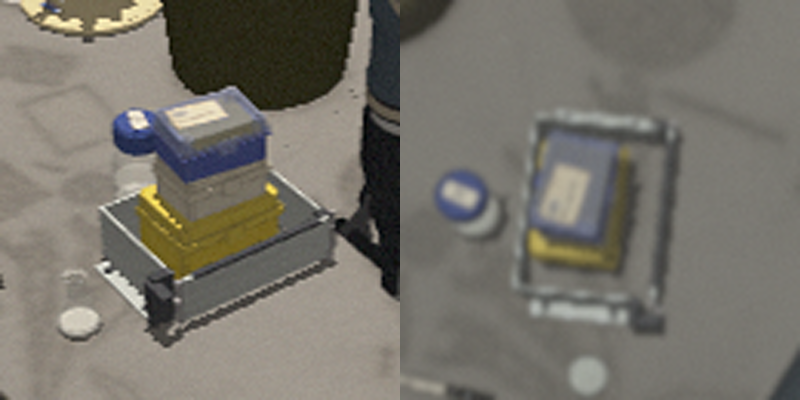

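The gate is shut against the post, the stack stands square, and the bottle and flask are in place. Handing in.

```bash
python3 -c "
from workcell import manip
print(manip.hand_in())"
```

```text
the job is handed in; nothing more can be done
None
```

I handed the job in at about 33 s of the 72 s allowed. By camera and force readings the tip box is home on the bumpers, the opaque and clear boxes are stacked square on it, and the gate clicked shut; hand-in gave no verdict, and I didn't re-check the dish, though the arm stayed clear of it.

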